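# Full-flow blow-off of a cleaned carburettor casting

## Task

Blow the carburettor casting dry with the blue air gun on its swivel stand: squeeze its yellow trigger past the first-stage pressure point and on into the second stage (full flow), keep it fully squeezed for about two seconds, then let go and move clear. Do not squeeze the red trigger of the black rinse gun, and leave the casting where it is.

Things in the scene. Friction and masses are not known exactly. Their poses are not given: they have to be found in the camera images.
- blow_grip (a point): Pinch point of the blue pistol-shaped air gun, lying on its side 110 mm up on a swivel post: midway between handle back (31 mm off at -y) and front of the released yellow trigger (31 mm off at +y); pair 62 mm wide, 24 mm high, trigger 40 mm long along x. x: along the handle to the gun's head (its face 54 mm, post axis 75 mm ahead); y: the nozzle's way; z up. Free below.
- blow_second (a joint): Second-stage travel of the yellow trigger, m: 0 until the pressure point is passed, 0.008 at its end stop. The trigger slides along -y to the handle: 7 mm at 3-5 N, then 8 mm at 12-15 N; the pair is then 47 mm wide. Springs back. The gun swivels easily (under 1 N at the handle, stops at 0.25 rad either way of centre), so it centres itself between jaws and stays aimed.
- rinse_first (a joint): First-stage travel of the red trigger of the black rinse gun, m (a bystander of the same shape and size on a like stand, about 400 mm to one side): 0 released, 0.007 at its pressure point.
- casting_mid (a point): Centre, half-way up, of the loose aluminium carburettor casting (about 85 x 60 mm, 76 mm high, 0.5 kg), standing on a 45 mm high wooden block about 180 mm from the blue gun's post, before its nozzle.
Not all that is in view belongs to the job. What is shaped like the part that bears blow_grip but pink is not meant. What is shaped like the part that bears rinse_first but green is not meant.

How it is judged (in metres and radians):
On the way:
1. the yellow trigger is squeezed into its second stage (more than 5 of 8 mm beyond the pressure point) and held there for 1 s (value of joint blow_second above 0.005 m), for 1 s.
At the end, for the whole second after the job is handed in: The yellow trigger has sprung back out of its second stage (under 1 mm), the red trigger is released (under 2 mm), and the casting stands within 20 mm of where it was (value of joint blow_second below 0.001 m and value of joint rinse_first below 0.002 m and distance of casting_mid from where it was at the start of the episode below 0.02 m); the robot touches nothing.
It fails at once if the red trigger of the rinse gun is squeezed (more than 4 mm) (value of joint rinse_first above 0.004 m).
It fails at once if the casting is shifted by more than 20 mm or knocked over (distance of casting_mid from where it was at the start of the episode above 0.02 m or angle between casting_mid's own z axis and vertical above 0.35 rad).
It also fails if it takes over 32 s, if anything falls off the work surface, if the arm or the gripper's body presses on something with over 40 N, if the wrist force passes 120 N, or if a joint passes its speed limit or range.

## Robot

A 6-joint arm with a two-finger parallel gripper is mounted at the origin on the work surface. World frame = base frame: x ahead of the robot, y to its left, z up, the work surface at z = 0. Lengths are in mm, angles in degrees, forces in N, time in s.
With the tool pointing down it reaches from about 300 to 850 mm from the base axis. Payload 4.2 kg.
Tool frame: the origin (TCP) lies at the very end of the fingers, on their centre line; the grasp point (between the pads) lies 19 mm behind it; z points along the fingers, y is the line along which they close (so a half turn about z gives the same grasp; the last joint's range is limited). The gripper opens to 91 mm and grips with 3 to 60 N. Pads are 32 mm wide; open, the fingers measure 118 mm over their backs; the gripper's body (76 mm by 178 mm) begins 60 mm behind the grasp point.
Start: joints at [-71.161, 18.312, 89.639, -0, 72.044, -1.146], TCP at [196.522, -540.391, 213.976] pointing down, gripper open.
Joint ranges: [-177.97, 177.97], [-48.28, 115.42], [12.27, 149.76], [-77.06, 257.06], [2.81, 150.46], [-146.56, 146.56]. Speed limits (degrees/s): [147.25, 147.25, 180, 180, 180, 180].

## Interface

Orientations are given as [roll, pitch, yaw] about the fixed x, y, z axes, in that order (R = Rz(yaw) Ry(pitch) Rx(roll)).
In Python, from workcell import env gives the robot as it stands.
- The arm moves only by the shell command python3 -m pendant 'ROWS' [FORCE]. ROWS is a JSON object of lists of equal length, an entry for each row: "translation": the shift along the tool's x, y, z in mm, a list of three; "roll": the turn about the tool's z in rad; "hand": the closure in counts, from 0 (fully open) to 255 (shut). In form: {"translation": [[dx, dy, dz], ...], "roll": [roll, ...], "hand": [hand, ...]}. A call has exactly 8 rows; each row shifts and turns the commanded pose from where the row before left it, along the tool's axes as they then stand; what a row does not reach is not made up. A row lasts 1/12 s, in which the tool goes at most 41.7 mm and 7.16 degrees, less where a joint would pass 70% of its speed; a pose out of reach is approached as far as the arm can. A call with a gripper value outside its range is refused whole. The fingers move at their own pace and stop on an object; FORCE is the grip in N (left out, the last holds). Time passes only in rows, so rows that do not move let the fingers close, or fill a call up. It gives the time, the measured TCP pose, the force, the opening and the grip force at its end, in the units of the state.
- env.state(): the state, without advancing time (a new reading comes with each control period).
- env.grab_frame(name): name is "side" or "top" or "wrist"; returns a dict with "frame" (480x640x3 uint8, red, green, blue), "z_map" (480x640 float32, mm along the optical axis (not along the pixel's ray), 0 where there is no reading), "fx", "fy", "cx", "cy" (pixels), "pose" (4x4, takes a point from camera to world coordinates). Camera axes: x right, y down, z forward; pixel columns grow to the right and rows downward; lengths in mm; the calibration is good to about 2 mm. A picture is of the moment at which its call begins.
- env.job_done(): hands the job in; it is judged then, once.
Trained networks look in a picture, given as the dict that the camera call returned (one of the last four; its "shot" number tells which), for a name from the list of things; names that differ only in an ending like _2 or _b are one class to them, and where a whole thing is asked for, a point or a joint stands for the part that bears it (a point fixed in the world has none). Each returns a list of dicts, best first, with "score" (0 to 1); they miss things now and then, are a little off and sometimes report something else, mostly with a low value. They report only what shows in the picture. A call takes as long as a camera call. They do not tell look-alikes from the thing itself.
- env.recognise(picture, label): "rect" ([centre column, centre row, width, height] in pixels, round what is visible of it).
- env.regions_of(picture, label): "pixels" (480x640 bool, what is visible of it) and "rect" ([centre column, centre row, width, height] in pixels, round what is visible of it).
The state is a dict: "time_s": time; "qpos": joint angles; "qvel": joint speeds; "effort": joint torques, N m; "ee_pos": TCP position; "ee_rot": TCP orientation; "force": force on the tool from outside, world axes, zero at the start; "torque": the same for the moment, N m; "gripper_width": finger opening in mm; "gripper_force": force on a finger pad.
Only numpy, scipy, OpenCV 4.12 (cv2) and the standard library are available. Lean on these libraries where they do the work, as an engineer would, in place of code of your own. Each camera call takes 0.05 s, during which the arm holds its last target. There are 200 camera calls.

## Working session

There is one attempt and no reset: what is moved stays moved. The work goes in short steps, Python scripts to look and compute and a shell command to move; the robot and the scene stay as the last step left them, time stands still between calls to the robot, and variables do not carry over. Pictures are saved under pics/ and viewed, at most 10 in all, crops included, and the job is handed in when it is done.

```bash
mkdir -p pics; python3 - <<'E'
from workcell import env
import cv2,numpy as np
s=env.state();print(s)
for n in ("top","side"):
    p=env.grab_frame(n);cv2.imwrite(f"pics/{n}1.png",p["frame"][...,::-1]);np.savez(f"pics/{n}1.npz",**{k:p[k] for k in("frame","z_map","fx","fy","cx","cy","pose")})
    for l in("blow_grip","rinse_first","casting_mid"):
        for r in env.recognise(p,l): print(n,l,np.round(r["rect"]),round(r["score"],2))
E
```

```text
{'time_s': 0.0, 'qpos': array([-7.11606543e+01,  1.83530559e+01,  8.97066376e+01, -1.93042335e-04,
        7.20423082e+01, -1.14556951e+00]), 'qvel': array([-0.01458617,  0.03690933, -0.07017813, -0.01903298,  0.03777224,
        0.06613331]), 'effort': array([-5.99092109e-04, -4.12457836e+01, -2.31976819e+01,  7.27867917e-02,
        4.56603058e-02, -1.54553891e-04]), 'ee_pos': array([ 196.3615699 , -539.90287468,  213.10451687]), 'ee_rot': array([-1.79898015e+02, -1.85578456e-03,  1.99849732e+01]), 'force': array([-0.27323637,  0.13797286,  0.15704013]), 'torque': array([-0.02091815,  0.01339781, -0.05537372]), 'gripper_force': 0.0, 'gripper_width': 91.08204571417451}
top blow_grip [367. 135. 101. 103.] 0.71
top blow_grip [449. 277.  93. 101.] 0.56
top rinse_first [100. 347.  22.  27.] 0.78
top rinse_first [205. 246.  14.  26.] 0.65
top rinse_first [461. 288.  24.  26.] 0.3
top casting_mid [357. 264.  36.  45.] 0.75
side blow_grip [405. 172.  80.  50.] 0.93
side blow_grip [494. 226.  94.  52.] 0.82
side rinse_first [327. 444.  21.  31.] 0.63
side rinse_first [282. 309.  19.  22.] 0.48
side casting_mid [358. 235.  50.  46.] 0.75
side casting_mid [283. 309.  17.  23.] 0.65
```

View pics/top1.png

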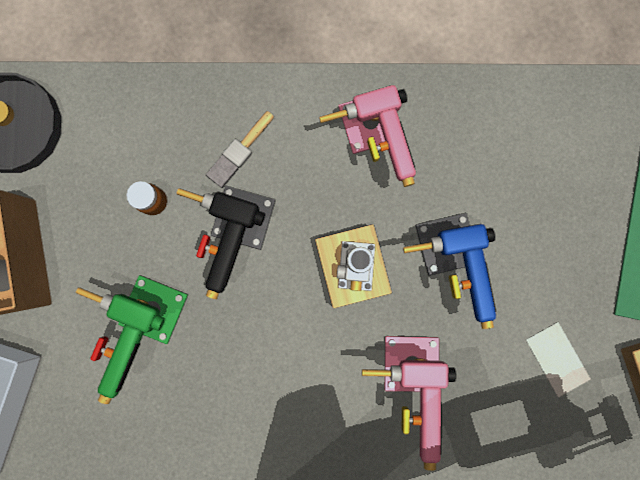

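View pics/side1.png

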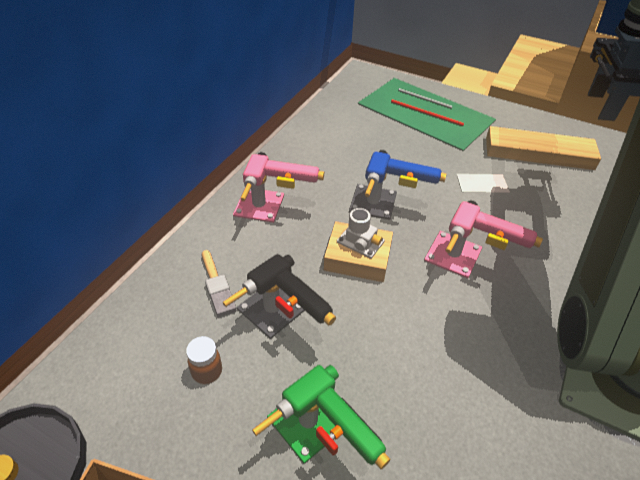

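The top view shows five guns. The blue one has its head at (465,238), handle end at (488,322) and yellow trigger at (456,287). The look-alikes are pink at (385,130) and (425,400), black at (235,245) and green at (130,340). The casting is at (357,264). I choose the blue gun, and will measure it and check a crop.

```bash
python3 - <<'E'
import cv2,numpy as np
d=np.load("pics/top1.npz");f=d["frame"];z=d["z_map"];P=d["pose"]
print(P.round(3),d["fx"],d["cx"])
hsv=cv2.cvtColor(f,cv2.COLOR_RGB2HSV)
def pts(m):
    v,u=np.nonzero(m&(z>0));w=z[v,u]
    c=np.c_[(u-d["cx"])/d["fx"]*w,(v-d["cy"])/d["fy"]*w,w,np.ones(len(w))]
    return (c@P.T)[:,:3]
box=np.zeros(z.shape,bool);box[210:335,395:510]=1
H,S,V=hsv[...,0],hsv[...,1],hsv[...,2]
b=pts(box&(H>100)&(H<125)&(S>120)&(V>60));y=pts(box&(H>23)&(H<34)&(S>150)&(V>80)); br=pts(box&(H>12)&(H<=23)&(S>120))
for n,q in(("blue",b),("yel",y),("brass",br)):
    print(n,len(q),np.median(q,0).round(1),np.percentile(q,2,0).round(1),np.percentile(q,98,0).round(1))
# sample deprojections
for u,v in((468,238),(480,280),(484,310),(488,322),(456,287),(458,297),(453,278),(410,249),(357,262),(400,372),(431,440)):
    m=np.zeros(z.shape,bool);m[v,u]=1;print((u,v),pts(m).round(1))
cv2.imwrite("pics/crop.png",cv2.resize(f[205:335,390:520],None,fx=4,fy=4,interpolation=cv2.INTER_CUBIC)[...,::-1])
E
```

```text
[[ 5.00000e-03 -9.97000e-01  7.60000e-02  5.24050e+02]
 [-1.00000e+00 -5.00000e-03  2.00000e-03  3.17900e+01]
 [-1.00000e-03 -7.60000e-02 -9.97000e-01  9.87482e+02]
 [ 0.00000e+00  0.00000e+00  0.00000e+00  1.00000e+00]] 521.0288731819255 316.0753987364432
blue 2417 [ 566.2 -232.2  123.3] [ 464.2 -257.2  116.8] [ 614.2 -179.8  127.5]
yel 86 [ 517.2 -199.3  120.5] [ 496.5 -205.4  115.1] [ 532.9 -192.8  123.4]
brass 263 [ 531.3 -193.2  114.3] [ 448.7 -258.5  100.5] [ 590.  -116.   120.3]
(468, 238) [[ 595.9 -219.1  125. ]]
(480, 280) [[ 526.4 -238.5  122.3]]
(484, 310) [[ 477.2 -243.7  123.6]]
(488, 322) [[ 457.3 -251.5  118.6]]
(456, 287) [[ 514.7 -199.1  120.5]]
(458, 297) [[ 498.2 -202.3  120. ]]
(453, 278) [[ 529.5 -193.5  123.6]]
(410, 249) [[ 577.7 -124.4  115. ]]
(357, 262) [[555.2 -34.9 122.8]]
(400, 372) [[ 375.8 -105.1  121.5]]
(431, 440) [[ 268.3 -154.1  123.4]]
```

View pics/crop.png

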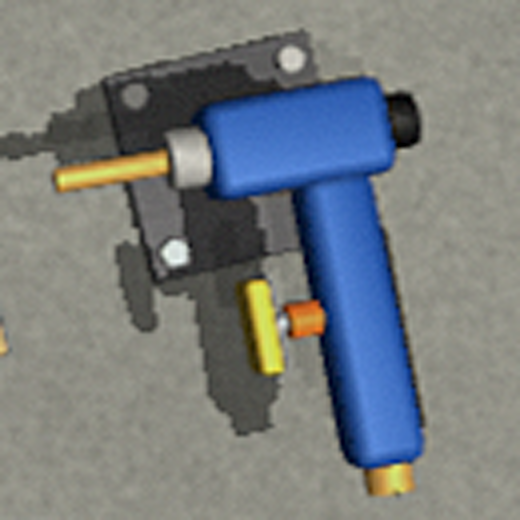

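The crop shows the blue gun with its yellow trigger, brass nozzle pointing left (+y). The yaw is about 9.5° and the grip point about (519,-226,110). The next move takes the tool to hover above it.

```bash
python3 -m pendant '{"translation":[[20,-9,0],[30,-13,0],[30,-14,0],[30,-14,0],[30,-13,0],[30,-14,0],[30,-13,0],[30,-14,0]],"roll":[0,0,0,0,0,0,0,0],"hand":[0,0,0,0,0,0,0,0]}' 20
python3 -m pendant '{"translation":[[30,-13,0],[30,-14,0],[30,-13,0],[30,-14,0],[30,-13,0],[20,-9,0],[11,-5,0],[0,0,0]],"roll":[0,0,0,0,0,0,0,0],"hand":[0,0,0,0,0,0,0,0]}'
python3 -m pendant '{"translation":[[0,0,5],[0,0,10],[0,0,10],[0,0,5],[0,0,0],[0,0,0],[0,0,0],[0,0,0]],"roll":[0.06,0.06,0.063,0,0,0,0,0],"hand":[0,0,0,0,0,0,0,0]}'
python3 - <<'E'
from workcell import env
import cv2,numpy as np
d=env.grab_frame("wrist");f=d["frame"];z=d["z_map"];P=d["pose"]
cv2.imwrite("pics/wrist1.png",f[...,::-1])
hsv=cv2.cvtColor(f,cv2.COLOR_RGB2HSV);H,S,V=[hsv[...,i].astype(int) for i in range(3)]
v,u=np.mgrid[:480,:640]
W=np.einsum('ij,hwj->hwi',P[:3],np.stack([(u-d["cx"])/d["fx"]*z,(v-d["cy"])/d["fy"]*z,z,np.ones_like(z)],-1))
ok=(z>0)&(W[...,2]>95)&(W[...,2]<135)&(abs(W[...,0]-520)<60)
s=env.state();print(s["ee_pos"].round(1),s["ee_rot"].round(1))
for n,m in(("blue",(H>100)&(H<125)&(S>120)),("yel",(H>23)&(H<34)&(S>150))):
    q=W[ok&m];print(n,len(q))
    if len(q)>20:
        for a in (9.5,):
            a=np.radians(a);g=q[:,:2]-[519,-226];g=np.c_[g@[np.cos(a),np.sin(a)],g@[-np.sin(a),np.cos(a)]]
            for x0 in range(-50,55,10):
                k=abs(g[:,0]-x0)<5
                if k.sum()>5: print(x0,k.sum(),np.percentile(g[k,1],[1,99]).round(1),q[k,2].max().round(1))
            print(np.percentile(g,[1,99],0).round(1))
E
```

```text
time_s: 1.07
ee_pos: [378.1, -362.9, 214.1]
ee_rot: [180.0, -0.0, 20.0]
force: [0.2, -0.1, -0.2]
gripper_width: 91.2
gripper_force: 0.0
time_s: 1.73
ee_pos: [520.9, -224.6, 213.8]
ee_rot: [-180.0, -0.0, 20.1]
force: [-1.1, -0.8, -1.0]
gripper_width: 91.3
gripper_force: 0.0
time_s: 2.4
ee_pos: [519.7, -226.5, 184.7]
ee_rot: [179.9, -0.1, 9.5]
force: [-0.5, -0.6, 1.3]
gripper_width: 90.7
gripper_force: 0.0
[ 519.7 -226.4  184.6] [ 1.8e+02 -1.0e-01  9.5e+00]
blue 6522
-50 65 [-29.3  -0.8] 124.5
-40 476 [-29.2  -0.8] 126.0
-30 495 [-29.7  -0.8] 125.8
-20 507 [-29.3  -0.8] 126.2
-10 516 [-29.   -0.8] 125.7
0 487 [-27.8  -1.5] 125.7
10 521 [-27.7  -0.8] 125.6
20 554 [-27.3   0.7] 125.3
30 598 [-27.6   0.7] 126.1
40 631 [-28.    0.7] 126.3
50 670 [-28.3   1.4] 125.6
[[-45.  -28.7]
 [ 64.7  32.5]]
yel 374
-20 40 [21.8 29.8] 122.7
-10 157 [21.5 29.7] 123.5
0 71 [21.5 29.6] 123.2
10 88 [21.8 30.5] 123.0
20 18 [23.1 29.3] 123.8
[[-17.9  21.6]
 [ 18.1  29.8]]
```

View pics/wrist1.png

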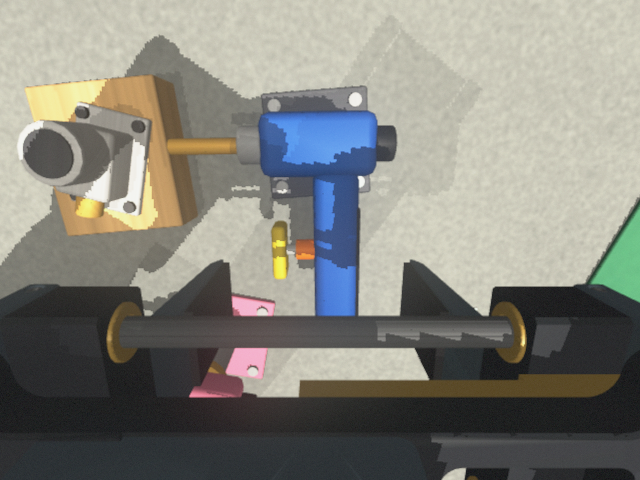

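The wrist picture shows the blue handle and trigger centred between the jaws, with the yellow trigger at (280,250). It agrees with my estimate to within 1 mm. Next I descend and squeeze.

```bash
python3 -m pendant '{"translation":[[0,0,8],[0,0,15],[0,0,15],[0,0,15],[0,0,15],[0,0,15],[0,0,8],[0,0,2]],"roll":[0,0,0,0,0,0,0,0],"hand":[0,0,0,0,0,0,0,0]}'
python3 -m pendant '{"translation":[[0,0,0],[0,0,0],[0,0,0],[0,0,0],[0,0,0],[0,0,0],[0,0,0],[0,0,0]],"roll":[0,0,0,0,0,0,0,0],"hand":[60,80,100,120,140,150,150,150]}' 30
python3 -m pendant '{"translation":[[0,0,0],[0,0,0],[0,0,0],[0,0,0],[0,0,0],[0,0,0],[0,0,0],[0,0,0]],"roll":[0,0,0,0,0,0,0,0],"hand":[150,150,150,150,150,150,150,150]}'
```

```text
time_s: 3.12
ee_pos: [518.5, -225.6, 89.1]
ee_rot: [-179.9, 0.2, 9.5]
force: [-0.4, 0.1, -0.1]
gripper_width: 91.4
gripper_force: 0.0
time_s: 3.78
ee_pos: [519.7, -230.6, 91.5]
ee_rot: [179.5, -0.0, 9.4]
force: [-3.1, -14.9, -0.3]
gripper_width: 45.9
gripper_force: 30.2
time_s: 4.45
ee_pos: [519.7, -230.5, 91.5]
ee_rot: [179.6, -0.0, 9.4]
force: [-1.6, -13.9, -1.0]
gripper_width: 45.9
gripper_force: 30.1
```

The width is about right, but there is an unexpected 14 N side force, so I'll check the pictures.

```bash
python3 - <<'E'
from workcell import env
import cv2,numpy as np
a=env.grab_frame("wrist")["frame"];b=env.grab_frame("top")["frame"][150:390,350:590]
b=cv2.resize(b,(360,360),interpolation=2);a=cv2.resize(a,(430,322))
o=np.zeros((360,800,3),np.uint8);o[:322,:430]=a;o[:,435:795]=b
cv2.imwrite("pics/sq.png",o[...,::-1])
E
```

```text
(no output)
```

View pics/sq.png

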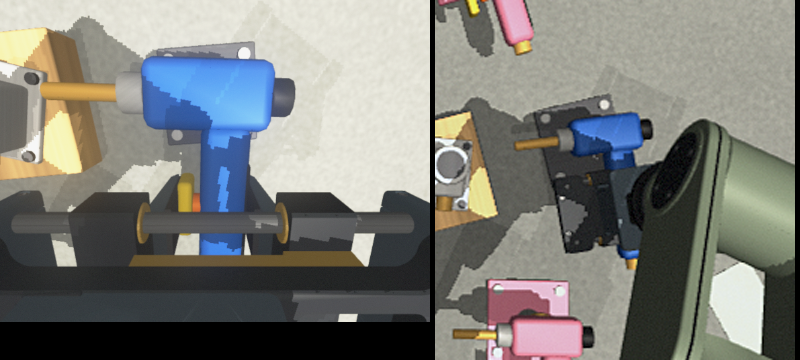

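The jaws hold the handle and the pushed-in trigger. The 46 mm width at 30 N matches the trigger end stop. I'll hold out the rest of the two seconds, then open and retreat.

```bash
python3 -m pendant '{"translation":[[0,0,0],[0,0,0],[0,0,0],[0,0,0],[0,0,0],[0,0,0],[0,0,0],[0,0,0]],"roll":[0,0,0,0,0,0,0,0],"hand":[150,150,150,150,150,150,150,150]}'
python3 -m pendant '{"translation":[[0,0,0],[0,0,0],[0,0,0],[0,0,0],[0,0,0],[0,0,0],[0,0,0],[0,0,0]],"roll":[0,0,0,0,0,0,0,0],"hand":[150,150,150,150,150,120,90,60]}'
python3 -m pendant '{"translation":[[0,0,0],[0,0,0],[0,0,0],[0,0,0],[0,0,0],[0,0,0],[0,0,0],[0,0,0]],"roll":[0,0,0,0,0,0,0,0],"hand":[30,0,0,0,0,0,0,0]}'
python3 - <<'E'
from workcell import env
import cv2
cv2.imwrite("pics/rel.png",env.grab_frame("wrist")["frame"][...,::-1])
E
```

```text
time_s: 5.22
ee_pos: [519.7, -230.6, 91.5]
ee_rot: [179.6, -0.0, 9.4]
force: [-2.6, -14.2, -1.5]
gripper_width: 45.9
gripper_force: 30.1
time_s: 5.88
ee_pos: [519.1, -226.3, 91.3]
ee_rot: [-180.0, 0.0, 9.5]
force: [-2.4, 2.6, 1.9]
gripper_width: 59.0
gripper_force: 2.4
time_s: 6.55
ee_pos: [519.6, -226.1, 90.9]
ee_rot: [180.0, -0.0, 9.5]
force: [-0.2, 0.2, 0.6]
gripper_width: 90.9
gripper_force: 0.0
```

View pics/rel.png

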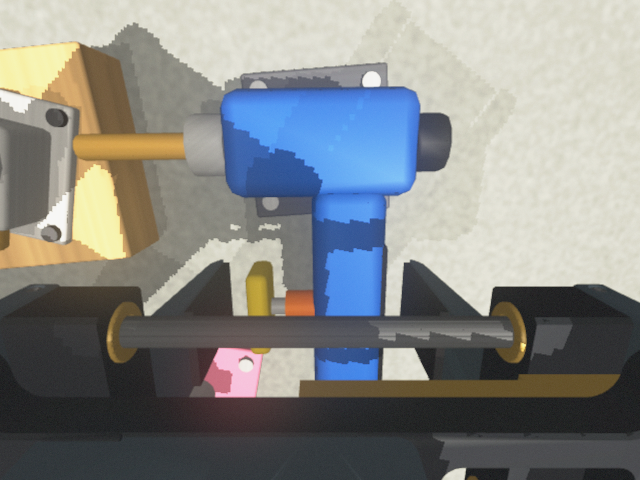

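The trigger at (258,305) has sprung back, and the jaws are clear on both sides. I'll lift straight up and check.

```bash
python3 -m pendant '{"translation":[[0,0,-8],[0,0,-18],[0,0,-25],[0,0,-25],[0,0,-25],[0,0,-25],[0,0,-14],[0,0,0]],"roll":[0,0,0,0,0,0,0,0],"hand":[0,0,0,0,0,0,0,0]}'
python3 -m pendant '{"translation":[[-10,0,0],[-20,10,0],[-30,20,0],[-30,20,0],[-20,10,0],[-10,0,0],[0,0,0],[0,0,0]],"roll":[0,0,0,0,0,0,0,0],"hand":[0,0,0,0,0,0,0,0]}'
python3 - <<'E'
from workcell import env
import cv2
cv2.imwrite("pics/end.png",env.grab_frame("top")["frame"][...,::-1])
E
```

```text
time_s: 7.27
ee_pos: [521.4, -226.9, 235.4]
ee_rot: [179.7, -0.4, 9.5]
force: [0.6, -0.0, 0.3]
gripper_width: 91.0
gripper_force: 0.0
time_s: 7.93
ee_pos: [410.5, -304.4, 230.2]
ee_rot: [-179.9, 0.0, 9.5]
force: [0.1, 0.1, 1.2]
gripper_width: 91.4
gripper_force: 0.0
```

View pics/end.png

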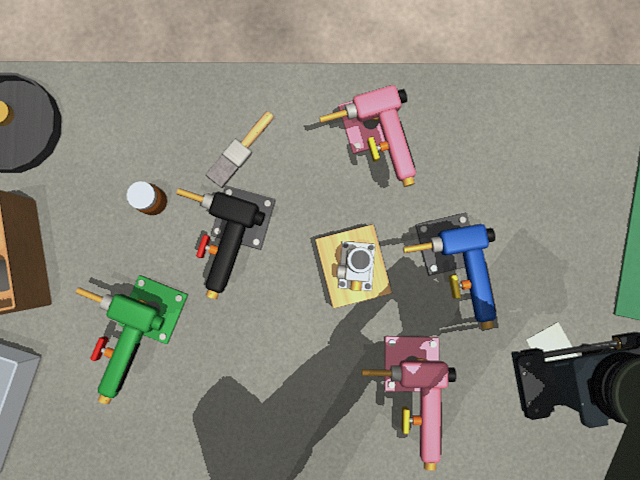

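The final view shows the casting unmoved at (357,264), the yellow trigger out at (455,287), the other guns untouched and the arm clear.

```bash
python3 -c "
from workcell import env
print(env.job_done())"
```

```text
the job is handed in; nothing more can be done
None
```

The job is handed in: the blue gun's yellow trigger was squeezed to 46 mm at 30 N, which matches its end stop, held for about 2 s, then released with the arm clear; the final picture shows the casting and the rinse gun undisturbed. The squeeze also put an unexplained 14 N side force on the wrist, well under the limit.

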